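# Put the sample jar away in the bench fridge

## Robot

A 6-joint arm with a two-finger parallel gripper is mounted at the origin on the work surface. World frame = base frame: x ahead of the robot, y to its left, z up, the work surface at z = 0. Lengths are in mm, angles in rad, forces in N, time in s.
With the tool pointing down it reaches from about 350 to 925 mm from the base axis. Payload 6.4 kg.
Tool frame: the origin (TCP) lies at the very end of the fingers, on their centre line; the grasp point (between the pads) lies grip_depth behind it (grip_depth is the distance from the TCP to the grasp point, in mm); z points along the fingers, y is the line along which they close (so a half turn about z gives the same grasp; the last joint's range is limited). The gripper opens to 85 mm and grips with 20 to 120 N. Pads are 22 mm wide; open, the fingers measure 114 mm over their backs; the gripper's body (76 mm by 85 mm) begins 54 mm behind the grasp point. The pads swing forward as they close: fully open they stand 13 mm farther back than shut.
Start: joints at [-1.493, 0.245, 1.558, -0, 1.339, -0.174], TCP at [161.95, -629.513, 231.29] pointing down, gripper open.
Joint ranges: [-3.13, 3.13], [-1.02, 2.26], [0.13, 2.54], [-0.95, 4.09], [0.21, 2.88], [-2.74, 2.74]. Speed limits (rad/s): [2.57, 2.57, 3.14, 3.14, 3.14, 3.14].

## Interface

Orientations are given as a unit quaternion [x, y, z, w].
In Python, from station import sense, get_image, camera_params, finish_job, grip_depth gives the robot as it stands.
- The arm moves only by the tool play_rows, never from a script. Its arguments are lists of equal length, an entry for each row: "jaw": the opening, from 0 (shut) to 1 (fully open); "translation": the shift along the world's x, y, z in mm, a list of three; "rot": the turn, a rotation vector about the world's x, y, z in rad, a list of three. In form: {"jaw": [jaw, ...], "translation": [[x, y, z], ...], "rot": [[wx, wy, wz], ...]}. A call has 1 to 8 rows; each row is the pose to reach, as a shift and turn from the pose commanded when the call began; what a row does not reach only later rows make up. A row lasts 1/12 s, in which the tool goes at most 41.7 mm and 7.16 degrees, less where a joint would pass 70% of its speed; a pose out of reach is approached as far as the arm can. A call with a gripper value outside its range is refused whole. The fingers move at their own pace and stop on an object; "force" is the grip in N (left out, the last holds). Time passes only in rows, so rows that repeat a pose let the fingers close. It gives the time, the measured TCP pose, the force, the opening and the grip force at its end, in the units of the state.
- sense(): the state, without advancing time (a new reading comes with each control period).
- get_image(name): name is "side" or "top" or "wrist"; returns the picture (400x640x3 uint8, red, green, blue); there is no depth.
- camera_params(name): a dict with "intrinsics" (3x3 intrinsics, pixels), "R" (3x3) and "t" (3): a world point X has camera coordinates R X + t; the wrist camera has in their place "tool_from_camera" (4x4, takes a point from camera to tool coordinates, whose origin is the TCP and whose axes are the flange's). Camera axes: x right, y down, z forward; pixel columns grow to the right and rows downward; lengths in mm; the calibration is good to about 2 mm. A picture is of the moment at which its call begins: read the wrist's pose just before it. camera_params takes no time and is no camera call.
- finish_job(): hands the job in; it is judged then, once.
The state is a dict: "time": time; "joint_positions": joint angles; "joint_velocities": joint speeds; "joint_efforts": joint torques, N m; "tool_pos": TCP position; "orientation": TCP orientation; "force": force on the tool from outside, world axes, zero at the start; "torque": the same for the moment, N m; "grip_width": opening from 0.0 (shut) to 1.0 (fully open); "grasp_force": force on a finger pad.
Only numpy, scipy, OpenCV 4.12 (cv2) and the standard library are available. Lean on these libraries where they do the work, as an engineer would, in place of code of your own. Each camera call takes 0.05 s, during which the arm holds its last target. There are 200 camera calls.

## Task

Put the blue-capped sample jar away in the little bench fridge: swing the fridge door open by its handle, stand the jar upright in the free space of the upper door rack beside the bottle that is already there and let go of it, then shut the door fully. Set the jar down rather than dropping it, swing the door gently without slamming it, and do not knock over the bottle in the rack or disturb the white-capped jar on the bench.

Things in the scene. Friction and masses are not known exactly. Their poses are not given: they have to be found in the camera images.
- door (a joint): Hinge of the fridge door, rad: 0 = shut (its start), grows as the door swings out towards the robot, stop at 1.9. Upright hinge line at the right (-y) edge of the door as seen from the robot; no latch, light friction (under 1 N at the handle), the door stays where it is left. The fridge is a fixed white box, 260 wide, about 260 deep with the door, top at z = 300; its door (260 wide, 35 thick, from z = 14 to 298) covers its whole front, which roughly faces the robot.
- door_hinge (a point): Point on the hinge line, in the plane of the door's outer (front) face, at z = 150. The frame turns with the door: x = through the door, from outer face to inner face (into the fridge when shut), y = along the door's width, from the hinge to its free edge, z up. The door panel fills x 0 to 35 and y 0 to 260 mm of this frame. The door opens counter-clockwise seen from above.
- handle_grip (a point): Place to hold the door handle: on the axis of its dark upright round bar, 12 mm in diameter and 120 long, 26 mm below the bar's top end (z = 260; the door's top is 12 mm above the bar's). The bar stands 40 mm (axis) in front of the door's outer face, 234 mm from the hinge line and 26 mm from the free edge; its two stems to the door are 29 mm and more below this point. Axes as door_hinge.
- rack (a point): Upper rack on the inside of the door: centre of its inner floor (z = 165), reached from above when the door is open. Axes as door_hinge: inside it is 84 mm deep along x (the door's inner face at x = -42, the lip at x = +42) and 160 long along y (-80 to +80). Lip and end walls are 30 high and 4 thick, nothing is above it when the door is open; when shut it stands inside the fridge, 113 below the fridge's ceiling. The -y (hinge) end is taken by the bottle; the +y part is free.
- jar_center (a point): The jar to put away: amber glass, blue cap, paper label, 58 in diameter, 105 high, about 0.22 kg, standing upright on the bench; this point is on its axis half-way up. z = its axis.
- white_jar_center (a point): A like amber jar with a white cap, 58 in diameter, 105 high, standing on the bench and staying there; point on its axis half-way up. (Beyond the two jars, at least 50 mm clear of them, lie two stacked fixed lead bricks, 100 high; not part of the job.)
- bottle_center (a point): White bottle with a red cap, 44 in diameter, 100 high, loose, standing at the hinge end of the door rack, hidden until the door is opened; point on its axis half-way up. It rides with the door and stays in the rack. Bottle and jar stand loose in the rack: jerky starts and stops of the door can topple them.

How it is judged:
By the outcome, as a careful person would: the job done as asked, in the order asked, and still so for the second after the job is handed in, with the robot touching nothing.
It also fails if it takes over 72 s, if anything falls off the work surface, if the arm or the gripper's body presses on something with over 40 N, if the wrist force passes 120 N, or if a joint passes its speed limit or range.

## Working session

There is one attempt and no reset: what is moved stays moved. The work goes in short steps, Python scripts to look and compute and a tool call to move; the robot and the scene stay as the last step left them, time stands still between calls to the robot, and variables do not carry over. Pictures are saved under pics/ and viewed, at most 10 in all, crops included, and the job is handed in when it is done.

Besides the shell and the picture viewer there is one more tool, called by a JSON object that holds its "name" and its "arguments". play_rows: Moves the arm, as the interface text tells. Its arguments: {"type":"object","properties":{"jaw":{"type":"array"},"translation":{"type":"array"},"rot":{"type":"array"},"force":{"type":"number"}},"required":["jaw","translation","rot"]}

```bash
ls; mkdir -p pics; python3 - <<'E'
from station import *
import cv2,numpy as np
s=sense();print(s['time'],s['tool_pos'],s['orientation'],s['grip_width'],grip_depth)
for n in['side','top']:
    im=get_image(n);cv2.imwrite(f'pics/{n}0.png',im[:,:,::-1])
    p=camera_params(n);R=np.array(p['R']);print(n,np.round(p['intrinsics'],1).tolist(),np.round(R,3).tolist(),np.round(-R.T@np.array(p['t'])))
print(np.round(camera_params('wrist')['tool_from_camera'],3).tolist())
E
```

```text
pics
0.0 [ 161.90377978 -628.94524259  230.18973591] [ 9.92083931e-01  1.25573018e-01  3.91766822e-05 -9.42843757e-04] 0.9998582152793457 18.700000000000003
side [[435.5, 0.0, 311.7], [0.0, 435.5, 199.4], [0.0, 0.0, 1.0]] [[0.965, -0.264, 0.0], [-0.194, -0.711, -0.676], [0.178, 0.652, -0.737]] [ 431. -522.  821.]
top [[483.4, 0.0, 320.2], [0.0, 483.4, 189.2], [0.0, 0.0, 1.0]] [[-0.028, -1.0, -0.004], [-0.985, 0.028, -0.17], [0.17, -0.001, -0.985]] [ 410.   27. 1127.]
[[0.001, -0.957, -0.289, 73.637], [1.0, 0.0, 0.0, -1.272], [-0.0, -0.289, 0.957, -143.62], [0.0, 0.0, 0.0, 1.0]]
```

View pics/side0.png

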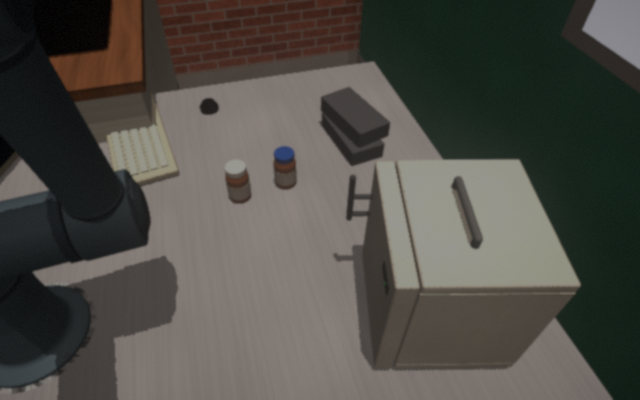

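View pics/top0.png

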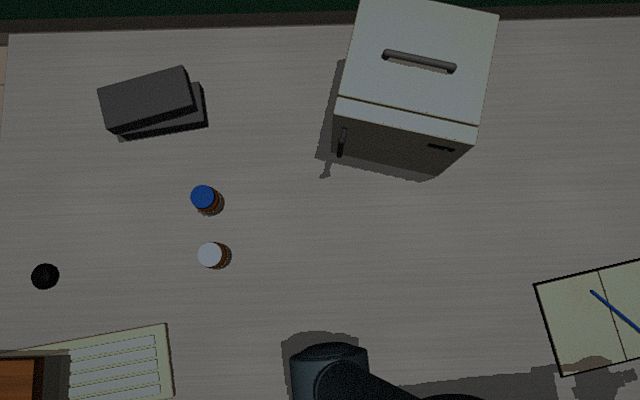

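Side shows the jars at (236,180) white and (285,167) blue, with the fridge to the right. Top shows the blue cap at (203,197), the white cap at (211,255), the door's top front edge at about (334,113)-(474,145), and the handle bar at about (341,140). I'll zoom in to get exact pixels.

```bash
cat > h.py <<'E'
import numpy as np,cv2
from station import *
def cam(n):
    p=camera_params(n);return np.array(p['intrinsics']),np.array(p['R']),np.array(p['t'])
def ray(n,uv):
    K,R,t=cam(n);d=R.T@np.linalg.solve(K,[uv[0],uv[1],1.]);return -R.T@t,d
def onz(n,uv,z):
    o,d=ray(n,uv);return o+d*(z-o[2])/d[2]
def tri(a,b):
    A=np.zeros((3,3));v=np.zeros(3)
    for n,uv in(a,b):
        o,d=ray(n,uv);d/=np.linalg.norm(d);P=np.eye(3)-np.outer(d,d);A+=P;v+=P@o
    return np.linalg.solve(A,v)
def proj(n,X):
    K,R,t=cam(n);c=K@(R@np.array(X)+t);return c[:2]/c[2]
def blob(m):
    n,l,s,c=cv2.connectedComponentsWithStats(m.astype(np.uint8));i=1+np.argmax(s[1:,4]);return c[i],s[i]
E
python3 - <<'E'
from h import *
a=cv2.imread('pics/top0.png');b=cv2.imread('pics/side0.png')
c=cv2.resize(a[85:185,320:490],None,fx=4.6,fy=4.6,interpolation=cv2.INTER_CUBIC)
cv2.imwrite('pics/z.png',cv2.convertScaleAbs(c,alpha=1.6))
for n,im in(('top',a),('side',b)):
    f=im.astype(int);m=(f[:,:,0]>f[:,:,2]+40)&(f[:,:,0]>70);m[:, 400:]=0
    p,s=blob(m);print(n,'blue',p,s,onz(n,p,105))
x0,y0=185,235
f=a.astype(int);m=(f.min(2)>135);m[:, 240:]=0;m[:235]=0;m[285:]=0;m[:,:190]=0
p,s=blob(m);print('white',p,s,onz('top',p,105))
E
```

```text
top blue [201.74056604 195.95283019] [190 185  24  23 424] [578.96827017 281.07726087 105.        ]
side blue [283.72680412 152.96391753] [275 147  19  13 194] [579.08044486 279.66687115 105.        ]Traceback (most recent call last):
  File "<stdin>", line 10, in <module>
  File "h.py", line 17, in blob
    n,l,s,c=cv2.connectedComponentsWithStats(m.astype(np.uint8));i=1+np.argmax(s[1:,4]);return c[i],s[i]
                                                                     ~~~~~~~~~^^^^^^^^^
    return _wrapfunc(a, 'argmax', axis=axis, out=out, **kwds)
    return bound(*args, **kwds)
ValueError: attempt to get argmax of an empty sequence
```

View pics/z.png

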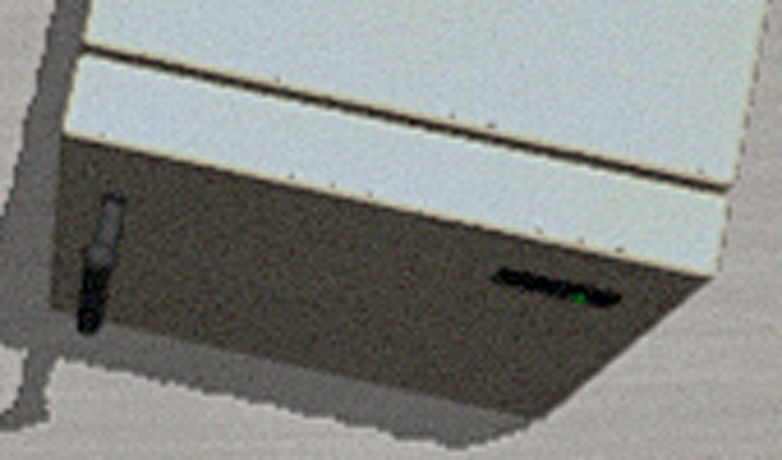

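The zoom shows the door's free front corner at crop (64,134), the hinge front corner at (715,276), and the bar's top end at about (114,197).

```bash
python3 - <<'E'
from h import *
f=lambda u,v:((u+.5)/4.6+319.5,(v+.5)/4.6+84.5)
P=onz('top',f(64,134),298);H=onz('top',f(715,276),298);B=onz('top',f(114,200),286)
y=(P-H);print('free',P,'hinge',H,'len',np.linalg.norm(y),'bar',B)
y/=np.linalg.norm(y);x=np.array([y[1],-y[0],0])
print('y',y,'x',x, 'yaw of x',np.arctan2(x[1],x[0]))
M=(P+H)/2;H2=M-130*y;print('hinge2',H2,'handle',H2+234*y-40*x)
for n in['top','side']:print(n,proj(n,P),proj(n,H), proj(n,[*(H2+234*y-40*x)[:2],286]))
w=cv2.imread('pics/top0.png');print(onz('top',(210.5,255),105))
E
```

```text
free [ 6.89357315e+02 -6.83175658e-01  2.98000000e+02] hinge [ 625.19311182 -248.76000037  298.        ] len 256.24042601890966 bar [665.82614812 -19.82580784 286.        ]
y [0.25040625 0.96814085 0.        ] x [ 0.96814085 -0.25040625  0.        ] yaw of x -0.25309984700677635
hinge2 [ 624.72240142 -250.57989895  298.        ] handle [644.59182886 -14.01868942 298.        ]
top [333.52173913 113.73913043] [475.04347826 144.60869565] [341.59158699 139.55657425]
side [374.45063663 161.32346802] [395.17545986 287.74581043] [352.46926217 175.92257767]
[452.86472452 260.9286257  105.        ]
```

{"name": "play_rows", "arguments": {"jaw": [1, 1, 1, 1, 1, 1, 1, 1], "translation": [[5, 5, 25], [15, 20, 50], [30, 40, 75], [50, 65, 95], [70, 90, 105], [90, 116, 109], [110, 142, 109], [130, 168, 109]], "rot": [[0, 0, 0], [0, 0, 0], [0, 0, -0.02], [0, 0, -0.04], [0, 0, -0.06], [0, 0, -0.09], [0, 0, -0.12], [0, 0, -0.15]]}}

```text
time: 0.77
tool_pos: [292.6, -460.2, 340.4]
orientation: [0.999, 0.05, 0.0, 0.0]
force: [0.6, -0.7, -0.4]
grip_width: 0.997
grasp_force: 0.0
```

{"name": "play_rows", "arguments": {"jaw": [1, 1, 1, 1, 0.7, 0.5, 0.5, 0.5], "translation": [[22, 28, 0], [44, 56, 0], [66, 84, 0], [88, 112, 0], [110, 140, 0], [132, 168, 0], [154, 196, 0], [176, 224, 0]], "rot": [[0, 0, -0.025], [0, 0, -0.05], [0, 0, -0.075], [0, 0, -0.1], [0, 0, -0.125], [0, 0, -0.15], [0, 0, -0.175], [0, 0, -0.2]]}}

```text
time: 1.43
tool_pos: [468.6, -235.8, 339.9]
orientation: [0.999, -0.05, -0.0, -0.0]
force: [0.6, -1.2, -0.6]
grip_width: 0.503
grasp_force: 0.0
```

{"name": "play_rows", "arguments": {"jaw": [0.5, 0.5, 0.5, 0.5, 0.5, 0.5, 0.5, 0.5], "translation": [[24, 30, 0], [48, 60, 0], [72, 92, 0], [96, 124, 0], [120, 156, 0], [144, 186, 0], [164, 210, 0], [176, 223, 0]], "rot": [[0, 0, -0.025], [0, 0, -0.05], [0, 0, -0.075], [0, 0, -0.1], [0, 0, -0.12], [0, 0, -0.14], [0, 0, -0.15], [0, 0, -0.155]]}}

```text
time: 2.1
tool_pos: [645.0, -11.3, 339.3]
orientation: [0.992, -0.125, -0.001, -0.0]
force: [-0.0, -1.2, -0.4]
grip_width: 0.5
grasp_force: 0.0
```

```bash
python3 - <<'E'
from h import *
s=sense();print(s['time'],s['tool_pos'],s['orientation'],s['grip_width'],np.round(s['joint_positions'],2))
cv2.imwrite('pics/w1.png',cv2.convertScaleAbs(get_image('wrist')[:,:,::-1],alpha=1.5))
E
```

```text
2.1 [645.03770754 -11.34402683 339.29459338] [ 9.92153824e-01 -1.25021031e-01 -5.97410373e-04 -4.17894824e-04] 0.49964375397916816 [-0.19  0.17  1.45  0.    1.52  1.63]
```

View pics/w1.png

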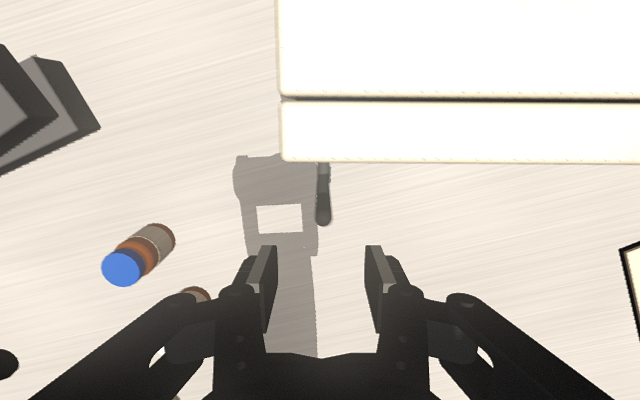

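The wrist view shows the bar end at about (323,217) and the door's free front corner at (281,160), with the fingers centred on column 320. I'll cast these points.

```bash
cat >> h.py <<'E'
from scipy.spatial.transform import Rotation as Ro
def wz(s,uv,z):
    p=camera_params('wrist');T=np.array(p['tool_from_camera']);R=Ro.from_quat(s['orientation']).as_matrix()
    o=R@T[:3,3]+s['tool_pos'];d=R@T[:3,:3]@np.linalg.solve(np.array(p['intrinsics']),[uv[0],uv[1],1.])
    return o+d*(z-o[2])/d[2]
E
python3 - <<'E'
from h import *
s=sense()
a=wz(s,(281,160),298);b=wz(s,(630,163.8),298);print('free',a,b,np.arctan2(*(a-b)[[1,0]]))
print('bar',wz(s,(323.5,219),286))
y=np.array([.2504,.9681,0]);x=np.array([.9681,-.2504,0]);print('handle from corner',a-26*y-40*x,'hinge',a-260*y)
im=cv2.imread('pics/w1.png');print(im[190:235:3,323].mean(1).astype(int)); print(im[212,305:340].mean(1).astype(int))
E
```

```text
free [693.14330524   2.86141541 298.        ] [ 640.63416718 -194.85666975  298.        ] 1.311212658104338
bar [647.20192825 -11.31671639 286.        ]
handle from corner [647.90890524 -12.29318459 298.        ] hinge [ 628.03930524 -248.84458459  298.        ]
[ 98  85  85  82  81  84  80  88  93  96  98  93 155 231 229]
[154 153 152 154 152 151 150 149 146 132 111  88  84  83  87  89  90  88
  89  90  90  89  88  87  84  84 151 197 231 235 236 237 237 236 236]
```

{"name": "play_rows", "arguments": {"jaw": [0.5, 0.5, 0.5, 0.5, 0.5, 0.5, 0.5, 0.5], "translation": [[2, -1, -14], [2, -1, -28], [2, -1, -42], [2, -1, -56], [2, -1, -70], [2, -1, -82], [2, -1, -92], [2, -1, -97]], "rot": [[0, 0, 0], [0, 0, 0], [0, 0, 0], [0, 0, 0], [0, 0, 0], [0, 0, 0], [0, 0, 0], [0, 0, 0]]}}

```text
time: 2.82
tool_pos: [645.1, -15.7, 241.0]
orientation: [0.992, -0.126, -0.001, -0.0]
force: [0.0, -0.1, 0.0]
grip_width: 0.501
grasp_force: 0.0
```

{"name": "play_rows", "arguments": {"jaw": [0.4, 0.3, 0.2, 0.1, 0, 0, 0, 0], "translation": [[0, 0, 0], [0, 0, 0], [0, 0, 0], [0, 0, 0], [0, 0, 0], [0, 0, 0], [0, 0, 0], [0, 0, 0]], "rot": [[0, 0, 0], [0, 0, 0], [0, 0, 0], [0, 0, 0], [0, 0, 0], [0, 0, 0], [0, 0, 0], [0, 0, 0]], "force": 25}}

```text
time: 3.48
tool_pos: [646.7, -14.3, 244.5]
orientation: [0.992, -0.126, 0.001, -0.001]
force: [0.5, 5.2, 1.1]
grip_width: 0.132
grasp_force: 25.1
```

```bash
cat > arc.py <<'E'
import sys
from h import *
H=np.array([626.5,-249.5]);y0=np.arctan2(.968,.2504)
def hd(th):
    a=y0+th;y=np.array([np.cos(a),np.sin(a)]);x=np.array([y[1],-y[0]]);return H+234*y-40*x
def call(th0,ths):
    print('from',th0,[[*np.round(hd(t)-hd(th0),0).astype(int).tolist(),0] for t in ths],[[0,0,round(t-th0,3)] for t in ths])
E
python3 - <<'E'
from arc import *
print(hd(0),hd(1.6))
# smooth profile, 40 rows
u=np.arange(41)/40;th=1.6*(10*u**3-15*u**4+6*u**5)
th=np.round(th,3)
for k in range(5):call(th[8*k],th[8*k+1:8*k+9])
s=sense();print(s['tool_pos'],s['force'],s['grip_width'],s['grasp_force'])
E
```

```text
[646.37634153 -12.93937131] [ 389.45986036 -236.53959103]
from 0.0 [[0, 0, 0], [0, 0, 0], [-1, 0, 0], [-3, 0, 0], [-6, 0, 0], [-10, 1, 0], [-15, 1, 0], [-22, 1, 0]] [[0, 0, np.float64(0.0)], [0, 0, np.float64(0.002)], [0, 0, np.float64(0.006)], [0, 0, np.float64(0.014)], [0, 0, np.float64(0.026)], [0, 0, np.float64(0.043)], [0, 0, np.float64(0.065)], [0, 0, np.float64(0.093)]]
from 0.093 [[-8, 0, 0], [-17, -1, 0], [-28, -2, 0], [-40, -4, 0], [-52, -6, 0], [-66, -10, 0], [-81, -15, 0], [-96, -21, 0]] [[0, 0, np.float64(0.033)], [0, 0, np.float64(0.073)], [0, 0, np.float64(0.118)], [0, 0, np.float64(0.168)], [0, 0, np.float64(0.223)], [0, 0, np.float64(0.283)], [0, 0, np.float64(0.347)], [0, 0, np.float64(0.415)]]
from 0.508 [[-15, -7, 0], [-30, -16, 0], [-44, -26, 0], [-58, -37, 0], [-71, -49, 0], [-83, -62, 0], [-94, -76, 0], [-103, -90, 0]] [[0, 0, np.float64(0.07)], [0, 0, np.float64(0.143)], [0, 0, np.float64(0.217)], [0, 0, np.float64(0.292)], [0, 0, np.float64(0.367)], [0, 0, np.float64(0.441)], [0, 0, np.float64(0.514)], [0, 0, np.float64(0.584)]]
from 1.092 [[-8, -14, 0], [-15, -28, 0], [-20, -41, 0], [-25, -53, 0], [-28, -64, 0], [-31, -75, 0], [-33, -84, 0], [-34, -92, 0]] [[0, 0, np.float64(0.068)], [0, 0, np.float64(0.132)], [0, 0, np.float64(0.192)], [0, 0, np.float64(0.247)], [0, 0, np.float64(0.297)], [0, 0, np.float64(0.342)], [0, 0, np.float64(0.382)], [0, 0, np.float64(0.415)]]
from 1.507 [[-1, -7, 0], [-1, -12, 0], [-2, -16, 0], [-2, -19, 0], [-2, -21, 0], [-2, -21, 0], [-2, -22, 0], [-2, -22, 0]] [[0, 0, np.float64(0.028)], [0, 0, np.float64(0.05)], [0, 0, np.float64(0.067)], [0, 0, np.float64(0.079)], [0, 0, np.float64(0.087)], [0, 0, np.float64(0.091)], [0, 0, np.float64(0.093)], [0, 0, np.float64(0.093)]]
[646.67692917 -14.33834012 244.54913218] [0.50916552 5.21119304 1.08267192] 0.1319799326331862 25.125828981399536
```

{"name": "play_rows", "arguments": {"jaw": [0, 0, 0, 0, 0, 0, 0], "translation": [[0, 0, 0], [-1, 0, 0], [-3, 0, 0], [-6, 0, 0], [-10, 1, 0], [-15, 1, 0], [-22, 1, 0]], "rot": [[0, 0, 0.002], [0, 0, 0.006], [0, 0, 0.014], [0, 0, 0.026], [0, 0, 0.043], [0, 0, 0.065], [0, 0, 0.093]]}}

```text
time: 4.07
tool_pos: [624.5, -13.3, 244.5]
orientation: [0.997, -0.079, 0.001, -0.001]
force: [0.2, 6.7, 2.6]
grip_width: 0.135
grasp_force: 25.3
```

{"name": "play_rows", "arguments": {"jaw": [0, 0, 0, 0, 0, 0, 0, 0], "translation": [[-8, 0, 0], [-17, -1, 0], [-28, -2, 0], [-40, -4, 0], [-52, -6, 0], [-66, -10, 0], [-81, -15, 0], [-96, -21, 0]], "rot": [[0, 0, 0.033], [0, 0, 0.073], [0, 0, 0.118], [0, 0, 0.168], [0, 0, 0.223], [0, 0, 0.283], [0, 0, 0.347], [0, 0, 0.415]]}}

```text
time: 4.73
tool_pos: [527.3, -34.2, 244.5]
orientation: [0.992, 0.129, 0.001, -0.001]
force: [-1.1, 5.3, 5.7]
grip_width: 0.134
grasp_force: 25.5
```

{"name": "play_rows", "arguments": {"jaw": [0, 0, 0, 0, 0, 0, 0, 0], "translation": [[-15, -7, 0], [-30, -16, 0], [-44, -26, 0], [-58, -37, 0], [-71, -49, 0], [-83, -62, 0], [-94, -76, 0], [-103, -90, 0]], "rot": [[0, 0, 0.07], [0, 0, 0.143], [0, 0, 0.217], [0, 0, 0.292], [0, 0, 0.367], [0, 0, 0.441], [0, 0, 0.514], [0, 0, 0.584]]}}

```text
time: 5.4
tool_pos: [423.2, -125.2, 244.5]
orientation: [0.912, 0.409, -0.001, -0.001]
force: [-7.8, 6.2, 7.6]
grip_width: 0.129
grasp_force: 25.9
```

{"name": "play_rows", "arguments": {"jaw": [0, 0, 0, 0, 0, 0, 0, 0], "translation": [[-8, -14, 0], [-15, -28, 0], [-20, -41, 0], [-25, -53, 0], [-28, -64, 0], [-31, -75, 0], [-33, -84, 0], [-34, -92, 0]], "rot": [[0, 0, 0.068], [0, 0, 0.132], [0, 0, 0.192], [0, 0, 0.247], [0, 0, 0.297], [0, 0, 0.342], [0, 0, 0.382], [0, 0, 0.415]]}}

```text
time: 6.07
tool_pos: [389.5, -218.4, 244.5]
orientation: [0.809, 0.587, -0.002, -0.0]
force: [-7.2, 2.9, 7.2]
grip_width: 0.135
grasp_force: 25.8
```

{"name": "play_rows", "arguments": {"jaw": [0, 0, 0, 0, 0, 0, 0, 0], "translation": [[-1, -7, 0], [-1, -12, 0], [-2, -16, 0], [-2, -19, 0], [-2, -21, 0], [-2, -21, 0], [-2, -22, 0], [-2, -22, 0]], "rot": [[0, 0, 0.028], [0, 0, 0.05], [0, 0, 0.067], [0, 0, 0.079], [0, 0, 0.087], [0, 0, 0.091], [0, 0, 0.093], [0, 0, 0.093]]}}

```text
time: 6.73
tool_pos: [387.6, -240.3, 244.5]
orientation: [0.782, 0.624, -0.002, -0.0]
force: [-8.0, 0.3, 6.6]
grip_width: 0.132
grasp_force: 25.7
```

```bash
python3 - <<'E'
from h import *
s=sense();print(s['time'],s['tool_pos'],s['force'],s['grip_width'],np.round(s['joint_positions'],2))
a=get_image('top')[:,:,::-1];b=get_image('side')[:,:,::-1]
cv2.imwrite('pics/top2.png',a);cv2.imwrite('pics/side2.png',b)
c=np.vstack([cv2.resize(a[80:260,300:620],(800,450))[:300],cv2.resize(b[140:390,200:640],(528,300))[:,:].copy() if 0 else np.hstack([cv2.resize(b[140:390,200:640],(528,300)),np.zeros((300,272,3),np.uint8)])])
cv2.imwrite('pics/c2.png',cv2.convertScaleAbs(c,alpha=1.5))
E
```

```text
6.7333 [ 387.58565831 -240.2654053   244.4867777 ] [-7.95432427  0.30607395  6.615045  ] 0.13244709311562583 [-0.8  -0.24  2.02 -0.    1.36 -0.58]
```

View pics/c2.png

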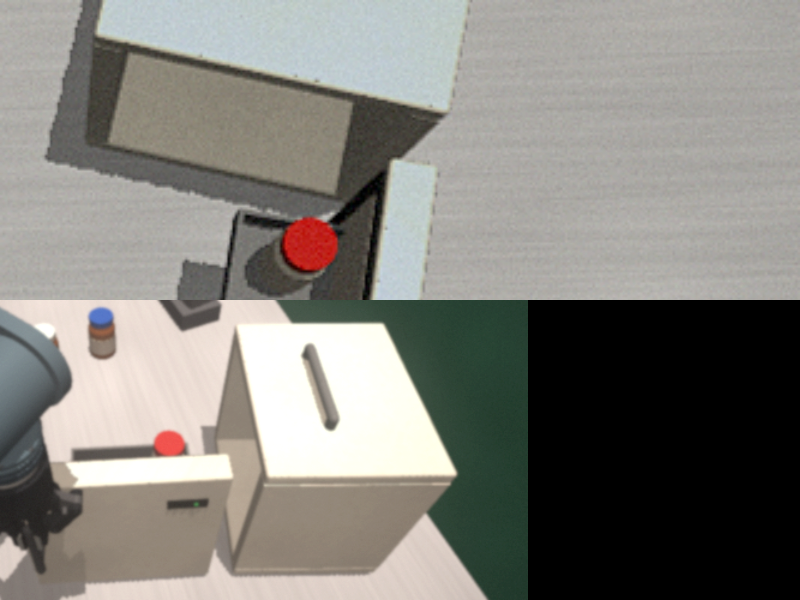

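The door is open. The bottle stands upright at the hinge end, with its red cap at about top pixel (424,178). I'll release, rise, and go over to the jar.

{"name": "play_rows", "arguments": {"jaw": [0.2, 0.3, 0.4, 0.5, 0.5, 0.5, 0.5, 0.5], "translation": [[0, 0, 0], [0, 0, 0], [0, 0, 0], [0, 0, 0], [0, 0, 20], [0, 0, 45], [0, 0, 75], [0, 0, 105]], "rot": [[0, 0, 0], [0, 0, 0], [0, 0, 0], [0, 0, 0], [0, 0, 0], [0, 0, 0], [0, 0, 0], [0, 0, 0]]}}

```text
time: 7.5
tool_pos: [388.7, -239.2, 349.0]
orientation: [0.782, 0.624, -0.0, -0.001]
force: [1.2, -0.4, 0.5]
grip_width: 0.499
grasp_force: 0.0
```

{"name": "play_rows", "arguments": {"jaw": [0.5, 0.5, 0.5, 0.6, 0.8, 1, 1, 1], "translation": [[10, 25, 5], [22, 55, 5], [34, 87, 5], [46, 120, 5], [58, 153, 5], [70, 186, 5], [82, 219, 5], [94, 252, 5]], "rot": [[0, 0, 0], [0, 0, 0], [0, 0, 0], [0, 0, 0], [0, 0, 0], [0, 0, 0], [0, 0, 0], [0, 0, 0]]}}

```text
time: 8.17
tool_pos: [483.2, 14.3, 353.3]
orientation: [0.782, 0.624, 0.0, 0.0]
force: [0.6, -0.6, 1.0]
grip_width: 0.999
grasp_force: 0.0
```

{"name": "play_rows", "arguments": {"jaw": [1, 1, 1, 1, 1, 1, 1, 1], "translation": [[12, 34, -5], [25, 70, -10], [38, 106, -20], [51, 142, -30], [64, 178, -40], [78, 214, -50], [89, 244, -60], [96, 266, -70]], "rot": [[0, 0, 0], [0, 0, 0], [0, 0, 0], [0, 0, 0], [0, 0, 0], [0, 0, 0], [0, 0, 0], [0, 0, 0]]}}

```text
time: 8.83
tool_pos: [579.3, 281.2, 282.2]
orientation: [0.781, 0.624, -0.0, -0.0]
force: [0.0, -0.8, 0.8]
grip_width: 0.999
grasp_force: 0.0
```

```bash
python3 - <<'E'
from h import *
s=sense();print(s['time'],s['tool_pos'],s['orientation'],s['grip_width'],np.round(s['joint_positions'],2))
w=get_image('wrist')[:,:,::-1];a=get_image('top')[:,:,::-1]
cv2.imwrite('pics/w3.png',w);cv2.imwrite('pics/top3.png',a)
f=w.astype(int);m=(f[:,:,0]>f[:,:,2]+50);p,st=blob(m);print(p,st,wz(s,p,105))
f=a.astype(int);m=(f[:,:,2]>f[:,:,1]+60)&(f[:,:,2]>90);m[:, :330]=0;p,st=blob(m);print('bottle',p,st,onz('top',p,265))
c=cv2.convertScaleAbs(a,alpha=1.6)[120:260,330:510];c=cv2.resize(c,None,fx=3,fy=3,interpolation=cv2.INTER_CUBIC)
d=cv2.resize(w,(320,200));z=np.zeros((420,800,3),np.uint8)
z[:,:540]=c;z[:163,540:800]=cv2.resize(w,(260,163));cv2.imwrite('pics/c3.png',z)
E
```

```text
8.8333 [579.30077537 281.23618888 282.17831439] [ 7.81093277e-01  6.24414330e-01 -8.07451502e-05 -1.75683331e-04] 0.9994169731233234 [0.28 0.19 1.52 0.   1.42 0.5 ]
[328.26651982 191.44052863] [304 172  42  30 454] [583.92288734 268.84623931 105.        ]
bottle [423.8220339  177.11864407] [414 167  21  21 354] [ 575.66684443 -161.85728013  265.        ]
```

View pics/c3.png

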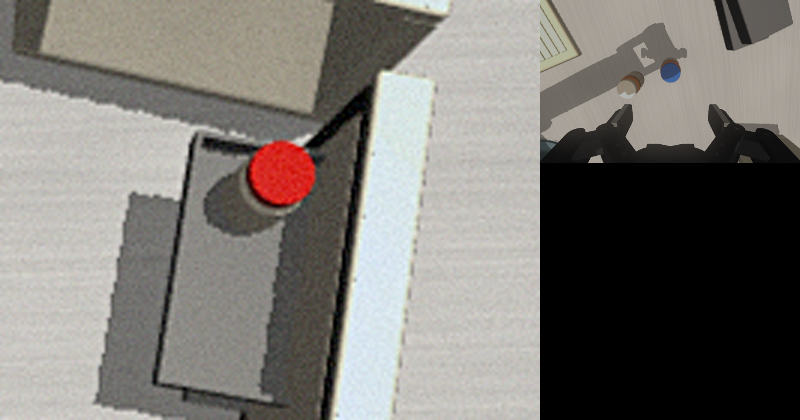

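The rack is seen from above. Its lip corners at z=195 are near crop (195,133) and (156,384), the bottle is upright at crop (281,173), and the door's inner top edge runs (378,71)-(331,420). The wrist inset shows the blue cap slightly right of and above the finger centre.

```bash
python3 - <<'E'
from h import *
f=lambda u,v:((u+.5)/3+329.5,(v+.5)/3+119.5)
a=onz('top',f(378,71),298);b=onz('top',f(331,418),298);e=b-a;print('door inner',a,b,np.degrees(np.arctan2(e[1],e[0])))
a2=onz('top',f(434,75),298);b2=onz('top',f(389,418),298);e2=b2-a2;print('outer',a2,b2,np.degrees(np.arctan2(e2[1],e2[0])))
h=onz('top',f(195,133),195);l=onz('top',f(156,384),195);g=l-h;print('lip',h,l,np.linalg.norm(g),np.degrees(np.arctan2(g[1],g[0])))
# door frame from handle-held pose
H=np.array([626.5,-249.5])
d=np.array([387.9,-240])-H;an=np.arctan2(d[1],d[0])-np.arctan2(40,234);print('angle by handle',np.degrees(an))
for an in(an,):
    y=np.array([np.cos(an),np.sin(an)]);x=np.array([y[1],-y[0]])
    B=np.array([575.7,-161.9])
    for n,q in(('lip hinge',h[:2]),('lip free',l[:2]),('bottle',B),('inner a',a[:2]),('inner b',b[:2]),('outer',a2[:2])):print(n,np.round([(q-H)@x,(q-H)@y]))
w=cv2.imread('pics/w3.png').astype(int);s=sense()
m=(w[:,:,0]>w[:,:,2]*1.5+8);m[:120]=0;m[230:]=0;m[:,:280]=0;m[:,370:]=0;p,st=blob(m);print(p,st,wz(s,p,105))
E
```

```text
door inner [ 628.50389521 -214.75420031  298.        ] [ 427.10856767 -172.94208148  298.        ] 168.27131818015107
outer [ 625.1239512  -247.49884835  298.        ] [ 426.19417857 -205.70028817  298.        ] 168.1337914236721
lip [ 617.12955676 -121.43689579  195.        ] [453.84465377 -87.68995538 195.        ] 166.73576560150946 168.32279312869872
angle by handle 168.01954707304446
lip hinge [123.  36.]
lip free [122. 202.]
bottle [75. 68.]
inner a [34.  5.]
inner b [ 34. 211.]
outer [2. 2.]
[321.00169587 178.09779536] [ 297  155   49   47 1769] [577.82803822 284.6781225  105.        ]
```

{"name": "play_rows", "arguments": {"jaw": [1, 1, 1, 1, 1, 1, 1, 1], "translation": [[0, 0, -28], [0, 0, -62], [0, 0, -97], [0, 0, -132], [0, 0, -165], [0, 0, -192], [0, 0, -214], [0, 0, -227]], "rot": [[0, 0, 0], [0, 0, 0], [0, 0, 0], [0, 0, 0], [0, 0, 0], [0, 0, 0], [0, 0, 0], [0, 0, 0]]}}

```text
time: 9.6
tool_pos: [577.4, 277.2, 53.4]
orientation: [0.782, 0.623, -0.002, -0.001]
force: [-0.5, 0.8, -0.8]
grip_width: 1.0
grasp_force: 0.0
```

{"name": "play_rows", "arguments": {"jaw": [0.9, 0.8, 0.75, 0.7, 0.65, 0.6, 0.5, 0.5], "translation": [[0, 0, 0], [0, 0, 0], [0, 0, 0], [0, 0, 0], [0, 0, 0], [0, 0, 0], [0, 0, 0], [0, 0, 0]], "rot": [[0, 0, 0], [0, 0, 0], [0, 0, 0], [0, 0, 0], [0, 0, 0], [0, 0, 0], [0, 0, 0], [0, 0, 0]], "force": 30}}

```text
time: 10.27
tool_pos: [580.2, 279.1, 58.9]
orientation: [0.782, 0.624, 0.002, 0.001]
force: [-2.2, 0.2, 6.5]
grip_width: 0.661
grasp_force: 31.7
```

{"name": "play_rows", "arguments": {"jaw": [0.5, 0.5, 0.5, 0.5, 0.5, 0.5, 0.5, 0.5], "translation": [[0, 0, 0], [0, 0, 3], [0, 0, 8], [0, 0, 16], [0, 0, 26], [0, 0, 38], [0, 0, 48], [0, 0, 54]], "rot": [[0, 0, 0], [0, 0, 0], [0, 0, 0], [0, 0, 0], [0, 0, 0], [0, 0, 0], [0, 0, 0], [0, 0, 0]]}}

```text
time: 10.93
tool_pos: [580.0, 278.8, 112.9]
orientation: [0.782, 0.624, 0.001, 0.001]
force: [0.3, -0.3, -2.4]
grip_width: 0.658
grasp_force: 32.5
```

```bash
python3 - <<'E'
from h import *
s=sense();print(s['time'],s['tool_pos'],s['orientation'],s['grip_width'],s['force'],s['grasp_force'])
w=get_image('wrist')[:,:,::-1];b=get_image('side')[:,:,::-1]
z=np.hstack([cv2.resize(w,(480,300)),cv2.resize(b[60:240,180:372],(320,300))]);cv2.imwrite('pics/c4.png',cv2.convertScaleAbs(z,alpha=1.4))
an=np.radians(168.05);y=np.array([np.cos(an),np.sin(an)]);x=np.array([y[1],-y[0]])
print(np.array([626.5,-249.5])+162*y+83*x)
E
```

```text
10.9333 [580.02727833 278.78819039 112.90733248] [7.81697881e-01 6.23655180e-01 1.49430112e-03 6.37819140e-04] 0.6581194863407526 [ 0.26726617 -0.29240146 -2.3804062 ] 32.486482312961016
[ 485.19657161 -134.75532202]
```

View pics/c4.png

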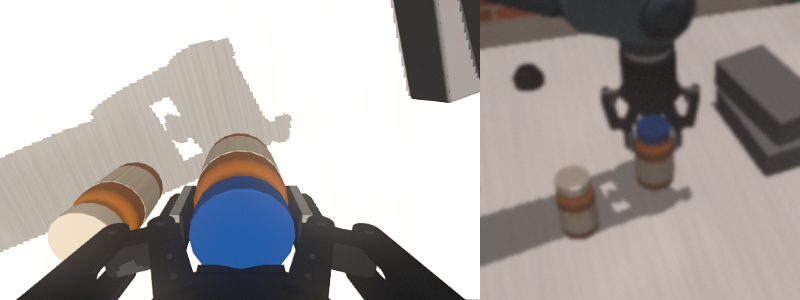

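The jar is held upright and centred in the gripper. The white jar is undisturbed. I'll carry the jar over to the rack.

{"name": "play_rows", "arguments": {"jaw": [0.5, 0.5, 0.5, 0.5, 0.5, 0.5, 0.5, 0.5], "translation": [[0, -2, 10], [-2, -8, 28], [-4, -18, 50], [-8, -32, 75], [-12, -50, 100], [-17, -72, 125], [-22, -97, 148], [-28, -123, 166]], "rot": [[0, 0, 0], [0, 0, 0], [0, 0, 0], [0, 0, 0], [0, 0, 0], [0, 0, 0], [0, 0, 0.005], [0, 0, 0.01]]}}

```text
time: 11.7
tool_pos: [550.8, 154.7, 278.5]
orientation: [0.778, 0.628, 0.001, 0.0]
force: [0.3, 0.6, -1.3]
grip_width: 0.659
grasp_force: 32.9
```

{"name": "play_rows", "arguments": {"jaw": [0.5, 0.5, 0.5, 0.5, 0.5, 0.5, 0.5, 0.5], "translation": [[-6, -26, 10], [-12, -52, 16], [-18, -78, 20], [-24, -104, 20], [-30, -130, 20], [-36, -155, 20], [-42, -179, 20], [-47, -202, 20]], "rot": [[0, 0, 0], [0, 0, 0], [0, 0, 0], [0, 0, 0], [0, 0, 0], [0, 0, 0], [0, 0, 0], [0, 0, 0]]}}

```text
time: 12.37
tool_pos: [503.0, -47.7, 296.2]
orientation: [0.779, 0.627, -0.0, -0.0]
force: [0.3, 1.0, -2.2]
grip_width: 0.664
grasp_force: 32.9
```

{"name": "play_rows", "arguments": {"jaw": [0.5, 0.5, 0.5, 0.5, 0.5, 0.5, 0.5, 0.5], "translation": [[-5, -22, 0], [-9, -41, 0], [-13, -57, 0], [-16, -71, 0], [-18, -80, 0], [-19, -86, 0], [-20, -89, 0], [-20, -89, 0]], "rot": [[0, 0, 0], [0, 0, 0], [0, 0, 0], [0, 0, 0], [0, 0, 0], [0, 0, 0], [0, 0, 0], [0, 0, 0]]}}

```text
time: 13.03
tool_pos: [483.8, -135.6, 296.2]
orientation: [0.779, 0.627, -0.0, -0.0]
force: [0.1, 0.4, -2.3]
grip_width: 0.661
grasp_force: 32.9
```

```bash
python3 - <<'E'
from h import *
s=sense();print(s['time'],s['tool_pos'],s['orientation'],s['grip_width'],s['force'],s['grasp_force'])
w=get_image('wrist')[:,:,::-1];b=get_image('side')[:,:,::-1]
z=np.hstack([cv2.resize(w,(480,300)),cv2.resize(b[120:300,200:392],(320,300))]);cv2.imwrite('pics/c5.png',cv2.convertScaleAbs(z,alpha=1.4))
E
```

```text
13.0333 [ 483.80178848 -135.6093661   296.21353677] [ 7.78680338e-01  6.27420822e-01 -3.89855126e-05 -2.05278868e-04] 0.6611755497084724 [ 0.12043154  0.35820116 -2.27684379] 32.85935163657996
```

View pics/c5.png

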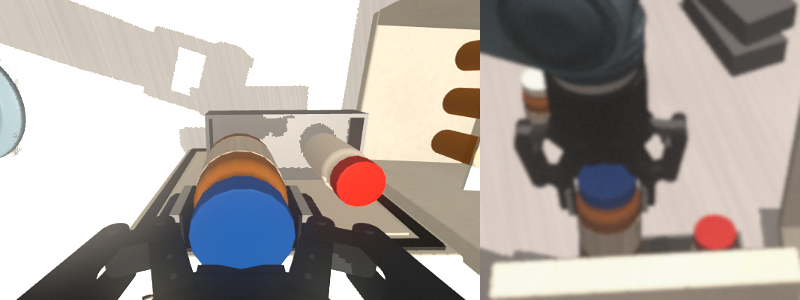

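The jar is over the free part of the rack and clear of the bottle. I'll lower it.

{"name": "play_rows", "arguments": {"jaw": [0.5, 0.5, 0.5, 0.5, 0.5, 0.5, 0.5, 0.5], "translation": [[0, 0, -6], [0, 0, -16], [0, 0, -28], [0, 0, -40], [0, 0, -50], [0, 0, -58], [0, 0, -63], [0, 0, -66]], "rot": [[0, 0, 0], [0, 0, 0], [0, 0, 0], [0, 0, 0], [0, 0, 0], [0, 0, 0], [0, 0, 0], [0, 0, 0]]}}

```text
time: 13.8
tool_pos: [483.6, -135.3, 229.1]
orientation: [0.779, 0.628, -0.0, -0.001]
force: [-0.6, 0.5, -1.9]
grip_width: 0.659
grasp_force: 32.8
```

{"name": "play_rows", "arguments": {"jaw": [0.5, 0.5, 0.5, 0.5, 0.5, 0.5], "translation": [[0, 0, -1], [0, 0, -2], [0, 0, -3], [0, 0, -4], [0, 0, -4], [0, 0, -4]], "rot": [[0, 0, 0], [0, 0, 0], [0, 0, 0], [0, 0, 0], [0, 0, 0], [0, 0, 0]]}}

```text
time: 14.3
tool_pos: [484.0, -135.6, 226.5]
orientation: [0.779, 0.628, 0.0, 0.0]
force: [0.5, 0.2, -3.3]
grip_width: 0.659
grasp_force: 32.8
```

{"name": "play_rows", "arguments": {"jaw": [0.5, 0.5, 0.5, 0.5, 0.5], "translation": [[0, 0, -0.7], [0, 0, -1.4], [0, 0, -2], [0, 0, -2], [0, 0, -2]], "rot": [[0, 0, 0], [0, 0, 0], [0, 0, 0], [0, 0, 0], [0, 0, 0]]}}

```text
time: 14.72
tool_pos: [483.9, -135.5, 224.2]
orientation: [0.779, 0.628, -0.0, -0.0]
force: [-0.3, 1.0, -2.4]
grip_width: 0.66
grasp_force: 32.9
```

{"name": "play_rows", "arguments": {"jaw": [0.5, 0.5, 0.5, 0.5, 0.5], "translation": [[0, 0, -0.7], [0, 0, -1.4], [0, 0, -2], [0, 0, -2], [0, 0, -2]], "rot": [[0, 0, 0], [0, 0, 0], [0, 0, 0], [0, 0, 0], [0, 0, 0]]}}

```text
time: 15.13
tool_pos: [484.3, -135.6, 224.0]
orientation: [0.779, 0.628, 0.0, 0.0]
force: [-3.6, 1.0, 5.9]
grip_width: 0.66
grasp_force: 33.6
```

Contact felt. I'll release slowly and rise.

{"name": "play_rows", "arguments": {"jaw": [0.66, 0.7, 0.74, 0.8, 0.86, 0.9, 0.92, 0.92], "translation": [[0, 0, 0], [0, 0, 0], [0, 0, 0], [0, 0, 0], [0, 0, 0], [0, 0, 0], [0, 0, 0], [0, 0, 0]], "rot": [[0, 0, 0], [0, 0, 0], [0, 0, 0], [0, 0, 0], [0, 0, 0], [0, 0, 0], [0, 0, 0], [0, 0, 0]]}}

```text
time: 15.8
tool_pos: [483.9, -135.5, 222.2]
orientation: [0.779, 0.628, -0.0, -0.0]
force: [0.1, 0.2, -0.3]
grip_width: 0.921
grasp_force: 0.0
```

{"name": "play_rows", "arguments": {"jaw": [0.92, 0.92, 0.92, 0.92, 0.92, 0.92, 0.92, 0.92], "translation": [[0, 0, 4], [0, 0, 12], [0, 0, 24], [0, 0, 40], [0, 0, 60], [0, 0, 82], [0, 0, 104], [0, 0, 124]], "rot": [[0, 0, 0], [0, 0, 0], [0, 0, 0], [0, 0, 0], [0, 0, 0], [0, 0, 0], [0, 0, 0], [0, 0, 0]]}}

```text
time: 16.47
tool_pos: [484.2, -135.6, 349.3]
orientation: [0.779, 0.628, 0.0, 0.001]
force: [-0.2, 0.4, -0.3]
grip_width: 0.921
grasp_force: 0.0
```

```bash
python3 - <<'E'
from h import *
s=sense();print(s['time'],s['tool_pos'],s['orientation'],s['grip_width'],s['force'],s['grasp_force'])
w=get_image('wrist')[:,:,::-1];b=get_image('side')[:,:,::-1]
z=np.hstack([cv2.resize(w,(480,300)),cv2.resize(b[120:300,200:392],(320,300))]);cv2.imwrite('pics/c6.png',cv2.convertScaleAbs(z,alpha=1.4))
E
```

```text
16.4667 [ 484.15573564 -135.59979249  349.34462075] [7.78552170e-01 6.27578539e-01 4.94551974e-04 1.20467193e-03] 0.9212667927994778 [-0.19504191  0.43804332 -0.29154227] 0.0
```

View pics/c6.png

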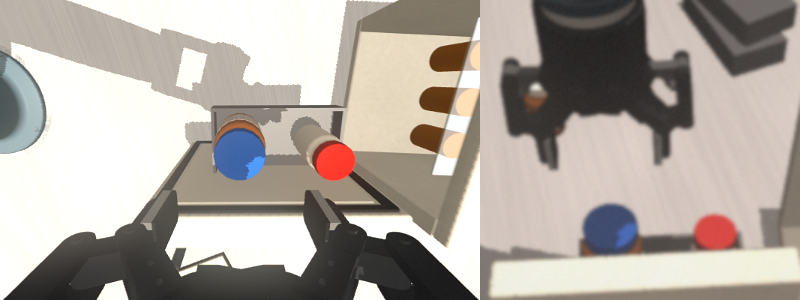

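Jar and bottle both stand upright in the rack. Next is the handle.

{"name": "play_rows", "arguments": {"jaw": [0.8, 0.7, 0.6, 0.5, 0.5, 0.5, 0.5, 0.5], "translation": [[-6, -6, 0], [-20, -22, 0], [-38, -42, 0], [-56, -62, 0], [-74, -80, 0], [-88, -95, 0], [-94, -102, 0], [-95.5, -104, 0]], "rot": [[0, 0, 0], [0, 0, 0], [0, 0, 0], [0, 0, 0], [0, 0, 0], [0, 0, 0], [0, 0, 0], [0, 0, 0]]}}

```text
time: 17.23
tool_pos: [387.2, -240.3, 345.3]
orientation: [0.779, 0.626, -0.0, -0.001]
force: [1.0, 0.9, -0.8]
grip_width: 0.496
grasp_force: 0.0
```

{"name": "play_rows", "arguments": {"jaw": [0.5, 0.5, 0.5, 0.5, 0.5, 0.5, 0.5, 0.5], "translation": [[0, 0, -8], [0, 0, -22], [0, 0, -38], [0, 0, -54], [0, 0, -70], [0, 0, -85], [0, 0, -97], [0, 0, -105]], "rot": [[0, 0, 0], [0, 0, 0], [0, 0, 0], [0, 0, 0], [0, 0, 0], [0, 0, 0], [0, 0, 0], [0, 0, 0]]}}

```text
time: 17.9
tool_pos: [388.4, -238.2, 239.1]
orientation: [0.778, 0.628, -0.0, -0.001]
force: [-0.4, 0.0, 0.1]
grip_width: 0.498
grasp_force: 0.0
```

{"name": "play_rows", "arguments": {"jaw": [0.4, 0.35, 0.3, 0.25, 0.2, 0.15, 0.1, 0.1], "translation": [[0, 0, 0], [0, 0, 0], [0, 0, 0], [0, 0, 0], [0, 0, 0], [0, 0, 0], [0, 0, 0], [0, 0, 0]], "rot": [[0, 0, 0], [0, 0, 0], [0, 0, 0], [0, 0, 0], [0, 0, 0], [0, 0, 0], [0, 0, 0], [0, 0, 0]], "force": 25}}

```text
time: 18.57
tool_pos: [387.5, -239.8, 242.0]
orientation: [0.779, 0.628, -0.001, -0.001]
force: [-7.6, 1.8, 4.3]
grip_width: 0.13
grasp_force: 24.5
```

```bash
python3 - <<'E'
from arc import *
s=sense();p=s['tool_pos'];print(s['time'],p,s['force'],s['grip_width'],s['grasp_force'],s['orientation'])
d=p[:2]-H;t0=np.arctan2(d[1],d[0])-np.arctan2(40,234)-y0;print('th',t0,hd(t0))
n=48;u=np.arange(n+1)/n;th=np.round(t0*(1-(10*u**3-15*u**4+6*u**5)),3)
for k in range(6):print(th[8*k+1:8*k+9]);call(th[8*k],th[8*k+1:8*k+9])
E
```

```text
18.5667 [ 387.53214662 -239.75259877  242.04427302] [-7.60474338  1.77765411  4.27155918] 0.12974646160310063 24.472935497760773 [ 7.78602712e-01  6.27515692e-01 -1.18933055e-03 -6.76802307e-04]
th 1.613854630448032 [ 389.30305409 -239.82483336]
[1.614 1.613 1.61  1.606 1.598 1.588 1.574 1.557]
from 1.614 [[0, 0, 0], [0, 0, 0], [0, 1, 0], [0, 2, 0], [0, 4, 0], [0, 6, 0], [1, 9, 0], [1, 13, 0]] [[0, 0, np.float64(0.0)], [0, 0, np.float64(-0.001)], [0, 0, np.float64(-0.004)], [0, 0, np.float64(-0.008)], [0, 0, np.float64(-0.016)], [0, 0, np.float64(-0.026)], [0, 0, np.float64(-0.04)], [0, 0, np.float64(-0.057)]]
[1.535 1.51  1.48  1.447 1.409 1.368 1.323 1.275]
from 1.557 [[1, 5, 0], [1, 11, 0], [2, 18, 0], [4, 26, 0], [6, 35, 0], [9, 44, 0], [12, 54, 0], [16, 65, 0]] [[0, 0, np.float64(-0.022)], [0, 0, np.float64(-0.047)], [0, 0, np.float64(-0.077)], [0, 0, np.float64(-0.11)], [0, 0, np.float64(-0.148)], [0, 0, np.float64(-0.189)], [0, 0, np.float64(-0.234)], [0, 0, np.float64(-0.282)]]
[1.224 1.17  1.113 1.054 0.994 0.932 0.87  0.807]
from 1.275 [[5, 11, 0], [10, 23, 0], [17, 34, 0],
[... 749 characters left out ...]
3, 0], [22, 5, 0], [31, 6, 0], [40, 7, 0], [48, 7, 0], [55, 8, 0], [61, 8, 0], [66, 8, 0]] [[0, 0, np.float64(-0.048)], [0, 0, np.float64(-0.093)], [0, 0, np.float64(-0.135)], [0, 0, np.float64(-0.172)], [0, 0, np.float64(-0.205)], [0, 0, np.float64(-0.235)], [0, 0, np.float64(-0.26)], [0, 0, np.float64(-0.282)]]
[0.04  0.026 0.016 0.008 0.004 0.001 0.    0.   ]
from 0.057 [[4, 0, 0], [7, 0, 0], [10, 0, 0], [12, -1, 0], [13, -1, 0], [13, -1, 0], [14, -1, 0], [14, -1, 0]] [[0, 0, np.float64(-0.017)], [0, 0, np.float64(-0.031)], [0, 0, np.float64(-0.041)], [0, 0, np.float64(-0.049)], [0, 0, np.float64(-0.053)], [0, 0, np.float64(-0.056)], [0, 0, np.float64(-0.057)], [0, 0, np.float64(-0.057)]]
```

{"name": "play_rows", "arguments": {"jaw": [0, 0, 0, 0, 0, 0, 0], "translation": [[0, 0.3, 0], [0, 1, 0], [0, 2, 0], [0, 3.7, 0], [0.3, 6, 0], [0.6, 9.2, 0], [1, 13, 0]], "rot": [[0, 0, -0.001], [0, 0, -0.004], [0, 0, -0.008], [0, 0, -0.016], [0, 0, -0.026], [0, 0, -0.04], [0, 0, -0.057]]}}

```text
time: 19.15
tool_pos: [388.5, -226.9, 242.1]
orientation: [0.796, 0.605, -0.001, -0.0]
force: [-7.4, 1.1, 5.1]
grip_width: 0.129
grasp_force: 24.5
```

{"name": "play_rows", "arguments": {"jaw": [0, 0, 0, 0, 0, 0, 0, 0], "translation": [[0.5, 5, 0], [1, 11, 0], [2, 18, 0], [4, 26, 0], [6, 35, 0], [9, 44, 0], [12, 54, 0], [16, 65, 0]], "rot": [[0, 0, -0.022], [0, 0, -0.047], [0, 0, -0.077], [0, 0, -0.11], [0, 0, -0.148], [0, 0, -0.189], [0, 0, -0.234], [0, 0, -0.282]]}}

```text
time: 19.82
tool_pos: [404.7, -161.2, 242.1]
orientation: [0.874, 0.486, -0.001, -0.001]
force: [-5.1, 1.6, 3.7]
grip_width: 0.134
grasp_force: 24.5
```

{"name": "play_rows", "arguments": {"jaw": [0, 0, 0, 0, 0, 0, 0, 0], "translation": [[5, 11, 0], [10, 23, 0], [17, 34, 0], [25, 46, 0], [33, 58, 0], [42, 69, 0], [52, 80, 0], [63, 90, 0]], "rot": [[0, 0, -0.051], [0, 0, -0.105], [0, 0, -0.162], [0, 0, -0.221], [0, 0, -0.281], [0, 0, -0.343], [0, 0, -0.405], [0, 0, -0.468]]}}

```text
time: 20.48
tool_pos: [469.2, -71.2, 242.1]
orientation: [0.963, 0.27, 0.001, 0.001]
force: [0.6, -2.4, 1.3]
grip_width: 0.135
grasp_force: 24.8
```

{"name": "play_rows", "arguments": {"jaw": [0, 0, 0, 0, 0, 0, 0, 0], "translation": [[12, 10, 0], [24, 18, 0], [36, 26, 0], [48, 33, 0], [61, 39, 0], [73, 44, 0], [86, 48, 0], [97, 52, 0]], "rot": [[0, 0, -0.063], [0, 0, -0.126], [0, 0, -0.187], [0, 0, -0.248], [0, 0, -0.306], [0, 0, -0.363], [0, 0, -0.417], [0, 0, -0.468]]}}

```text
time: 21.15
tool_pos: [566.8, -20.3, 242.1]
orientation: [0.999, 0.04, 0.001, 0.001]
force: [0.7, -7.3, 1.1]
grip_width: 0.133
grasp_force: 25.1
```

{"name": "play_rows", "arguments": {"jaw": [0, 0, 0, 0, 0, 0, 0, 0], "translation": [[11, 3, 0], [22, 5, 0], [31, 6, 0], [40, 7, 0], [48, 7, 0], [55, 8, 0], [61, 8, 0], [66, 8, 0]], "rot": [[0, 0, -0.048], [0, 0, -0.093], [0, 0, -0.135], [0, 0, -0.172], [0, 0, -0.205], [0, 0, -0.235], [0, 0, -0.26], [0, 0, -0.282]]}}

```text
time: 21.82
tool_pos: [632.4, -13.4, 242.1]
orientation: [0.995, -0.101, 0.001, 0.002]
force: [-1.0, -6.2, 2.0]
grip_width: 0.132
grasp_force: 25.1
```

```bash
python3 - <<'E'
from arc import *
s=sense();p=s['tool_pos'];print(s['time'],p,s['force'],s['grip_width'],s['grasp_force'])
d=p[:2]-H;t0=np.arctan2(d[1],d[0])-np.arctan2(40,234)-y0;print('th',t0,hd(t0))
E
```

```text
21.8167 [632.35664011 -13.38605262 242.09104328] [-0.96957788 -6.17538503  2.00980988] 0.13237067701228403 25.111305713653564
th 0.05902608601760306 [632.38658496 -12.17880812]
```

{"name": "play_rows", "arguments": {"jaw": [0, 0, 0, 0, 0, 0, 0, 0], "translation": [[3.5, 0, 0], [6.5, 0, 0], [9, 0, 0], [11, -0.5, 0], [12.5, -0.5, 0], [13.5, -0.5, 0], [14, -0.5, 0], [14.5, -0.5, 0]], "rot": [[0, 0, -0.015], [0, 0, -0.028], [0, 0, -0.039], [0, 0, -0.047], [0, 0, -0.053], [0, 0, -0.057], [0, 0, -0.059], [0, 0, -0.06]]}}

```text
time: 22.48
tool_pos: [646.4, -14.3, 242.1]
orientation: [0.991, -0.13, 0.001, 0.002]
force: [-2.1, -6.6, 2.0]
grip_width: 0.131
grasp_force: 25.1
```

{"name": "play_rows", "arguments": {"jaw": [0, 0, 0, 0], "translation": [[0.5, 0, 0], [1, 0, 0], [1, 0, 0], [1, 0, 0]], "rot": [[0, 0, 0], [0, 0, 0], [0, 0, 0], [0, 0, 0]]}}

```text
time: 22.82
tool_pos: [646.6, -14.3, 242.1]
orientation: [0.991, -0.13, -0.0, 0.002]
force: [-3.7, -6.9, 2.8]
grip_width: 0.132
grasp_force: 25.4
```

{"name": "play_rows", "arguments": {"jaw": [0, 0, 0, 0], "translation": [[0.5, 0, 0], [1, 0, 0], [1.5, 0, 0], [1.5, 0, 0]], "rot": [[0, 0, 0], [0, 0, 0], [0, 0, 0], [0, 0, 0]]}}

```text
time: 23.15
tool_pos: [646.6, -14.3, 242.1]
orientation: [0.991, -0.13, -0.003, 0.002]
force: [-11.6, -7.6, 6.1]
grip_width: 0.132
grasp_force: 25.9
```

The door is firmly shut against its stop. I'll release and rise.

{"name": "play_rows", "arguments": {"jaw": [0.14, 0.18, 0.25, 0.35, 0.45, 0.5, 0.5, 0.5], "translation": [[0, 0, 0], [0, 0, 0], [0, 0, 0], [0, 0, 0], [0, 0, 0], [0, 0, 0], [0, 0, 0], [0, 0, 0]], "rot": [[0, 0, 0], [0, 0, 0], [0, 0, 0], [0, 0, 0], [0, 0, 0], [0, 0, 0], [0, 0, 0], [0, 0, 0]]}}

```text
time: 23.82
tool_pos: [648.5, -11.8, 241.2]
orientation: [0.992, -0.13, 0.0, -0.0]
force: [-0.0, 0.2, 0.3]
grip_width: 0.497
grasp_force: 0.0
```

{"name": "play_rows", "arguments": {"jaw": [0.5, 0.5, 0.5, 0.5, 0.5, 0.5, 0.5, 0.5], "translation": [[0, 0, 5], [0, 0, 15], [0, 0, 30], [0, 0, 50], [0, 0, 70], [0, 0, 90], [0, 0, 110], [0, 0, 125]], "rot": [[0, 0, 0], [0, 0, 0], [0, 0, 0], [0, 0, 0], [0, 0, 0], [0, 0, 0], [0, 0, 0], [0, 0, 0]]}}

```text
time: 24.48
tool_pos: [648.9, -12.0, 369.9]
orientation: [0.992, -0.13, 0.002, 0.0]
force: [-0.1, -0.4, 0.5]
grip_width: 0.498
grasp_force: 0.0
```

{"name": "play_rows", "arguments": {"jaw": [0.5, 0.5, 0.5, 0.5, 0.5, 0.5, 0.5, 0.5], "translation": [[-10, -5, 0], [-30, -15, 0], [-55, -30, 0], [-85, -50, 0], [-115, -70, 0], [-140, -90, 0], [-155, -105, 0], [-160, -110, 0]], "rot": [[0, 0, 0], [0, 0, 0], [0, 0, 0], [0, 0, 0], [0, 0, 0], [0, 0, 0], [0, 0, 0], [0, 0, 0]]}}

```text
time: 25.15
tool_pos: [487.0, -123.5, 367.9]
orientation: [0.991, -0.131, 0.001, 0.001]
force: [-0.1, 0.4, -0.7]
grip_width: 0.501
grasp_force: 0.0
```

```bash
python3 - <<'E'
from h import *
s=sense();print(s['time'],s['tool_pos'],s['force'],np.round(s['joint_velocities'],3))
a=get_image('top')[:,:,::-1];b=get_image('side')[:,:,::-1]
a0=cv2.imread('pics/top0.png')
z=np.vstack([np.hstack([cv2.resize(q[70:270,180:490],(400,258)) for q in(a0,a)]),np.hstack([cv2.resize(q[120:380,180:600],(400,248)) for q in(cv2.imread('pics/side0.png'),b)])])
cv2.imwrite('pics/c7.png',cv2.convertScaleAbs(z,alpha=1.5))
E
```

```text
25.15 [ 486.97550361 -123.52296258  367.87759753] [-0.10810658  0.40572588 -0.67708384] [-0.125 -0.074  0.068  0.025  0.001 -0.128]
```

View pics/c7.png

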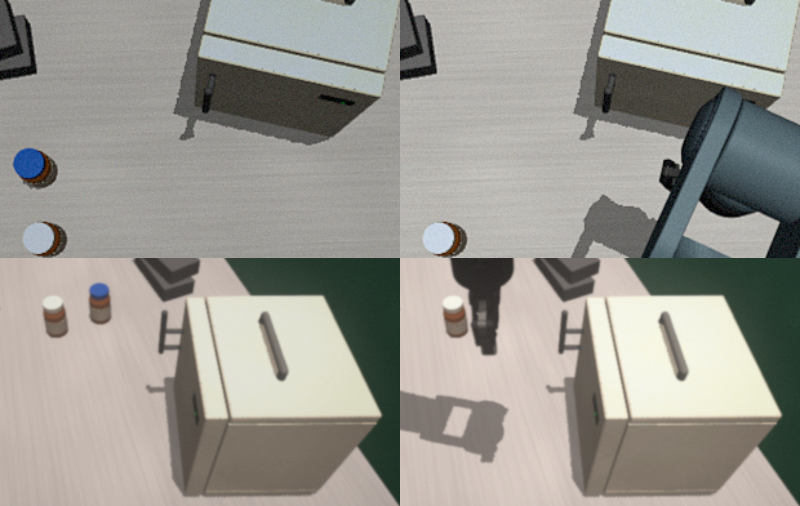

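The before and after views show the door shut exactly as at the start, the white jar in place, and the arm clear of everything. Handing in.

```bash
python3 -c "
from station import *
print(finish_job())"
```

```text
the job is handed in; nothing more can be done
None
```

The job is handed in at about 25 s on the robot's clock: the blue-capped jar is in the upper door rack beside the bottle, both upright when last seen just before the door closed. The door is shut against its stop and the white-capped jar is where it was.

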